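Drop a batch of pack housings into the tote

ROBOT

A 6-joint arm with a two-finger parallel gripper is mounted at the origin on the work surface. World frame = base frame: x ahead of the robot, y to its left, z up, the work surface at z = 0. Lengths are in m, angles in degrees, forces in N, time in s.
With the tool pointing down it reaches from about 0.375 to 0.9 m from the base axis. Payload 3.1 kg.
Tool frame: the origin (TCP) lies between the finger pads; the fingertips stand 11 mm ahead of it and the grasp point (between the pads) lies 8 mm behind it; z points along the fingers, y is the line along which they close (so a half turn about z gives the same grasp; the last joint's range is limited). The gripper opens to 87 mm and grips with 3 to 60 N. Pads are 19 mm wide; open, the fingers measure 117 mm over their backs; the gripper's body (75 mm by 190 mm) begins 51 mm behind the grasp point.
Start: joints at [59.158, 30.224, 82.088, -0, 67.689, -10.227], TCP at [0.22, 0.585, 0.234] pointing down, gripper open.
Joint ranges: [-176.69, 176.69], [-43.24, 126.21], [12.49, 139.97], [-82, 262], [0, 151.66], [-163.58, 163.58]. Speed limits (degrees/s): [159.86, 159.86, 180, 180, 180, 180].

INTERFACE

Orientations are given as a 3x3 rotation matrix whose columns are the frame's x, y, z axes.
In Python, from rig import bot gives the robot as it stands.
- The arm moves only by the tool apply_moves, never from a script. Its argument "steps" is a list that holds one entry, the list of rows, each a list of 7 numbers: the shift along the tool's x, y, z in cm, then the turn, a rotation vector about the tool's x, y, z in degrees, then the gripper command: -1 is shut, 1 is fully open, values between are in proportion. In form: [[[dx, dy, dz, rx, ry, rz, jaw], ...]]. A call has 1 to 20 rows; each row is the pose to reach, as a shift and turn from the pose commanded when the call began, along the tool's axes at that moment; what a row does not reach only later rows make up. A row lasts 1/8 s, in which the tool goes at most 62.5 mm and 10.7 degrees, less where a joint would pass 70% of its speed; a pose out of reach is approached as far as the arm can. A call with a gripper value outside its range is refused whole. The fingers move at their own pace and stop on an object; the grip force is fixed at half the most. Time passes only in rows, so rows that repeat a pose let the fingers close. It gives the time, the measured TCP pose, the force, the opening and the grip force at its end, in the units of the state.
- bot.read_state(): the state, without advancing time (a new reading comes with each control period).
- bot.capture(name): name is "scene" or "top"; returns the picture (400x640x3 uint8, blue, green, red); there is no depth.
- bot.camera_model(name): a dict with "intrinsics" (3x3 intrinsics, pixels), "k1" (the pictures are not rectified: a ray, as slopes to the right and down, at radius r is drawn at 1 + k1 r^2 times it, then the intrinsics apply), "R" (3x3) and "t" (3): a world point X has camera coordinates R X + t. Camera axes: x right, y down, z forward; pixel columns grow to the right and rows downward; lengths in m; the calibration is good to about 2 mm. A picture is of the moment at which its call begins. camera_model takes no time and is no camera call.
- bot.hand_in(): hands the job in; it is judged then, once.
The state is a dict: "time_s": time; "joint_positions": joint angles; "qvel": joint speeds; "tau": joint torques, N m; "position": TCP position; "tcp_rot": TCP orientation; "force": force on the tool from outside, world axes, zero at the start; "moment": the same for the moment, N m; "opening": opening from 0.0 (shut) to 1.0 (fully open); "grasp_force": force on a finger pad.
Only numpy, scipy, OpenCV 4.12 (cv2) and the standard library are available. Lean on these libraries where they do the work, as an engineer would, in place of code of your own. Each camera call takes 0.05 s, during which the arm holds its last target. There are 200 camera calls.

TASK

Bring the empty blue tote under the hopper until it is home against the end stop, then press the red paddle so that the hopper floor drops open and all four housings fall into the tote. Push the floor shut again (the black crank handle at its side raises it) until the latch has caught and it stays up by itself, then draw the full tote back out and leave it standing squarely inside the yellow tape outline. Do not disturb the tape roll, the battery pack or the screwdriver.

Things in the scene. Friction and masses are not known exactly. Their poses are not given: they have to be found in the camera images.
- station: Grey drop-bottom hopper fixed to the table on two aluminium uprights (at x 86 to 116, y -65 to 65 mm, 330 high). Origin on the table under the hopper's middle; x away from the worker, z up. Walls 78 x 164 mm outside, z 224 to 295 mm, open on top; shut floor at z 216 to 220. Below it the front and sides are open but for the latch bracket (x -38 to -64, y -23 to 23, z 155 to 230).
- lip_edge (a point): Middle of the front edge of the hopper's loading lip: a fixed sloping plate, 164 mm wide, from the top of the front wall out to here (station x -95, z 315 mm). It overhangs the latch paddle by 140 mm.
- tote_home (a point): Where the tote's middle (tote_mid) lies when it is home, its axes along these (they are the station's). It enters from -y. Steel locators on the table: back rail, face at station x 76 mm (y -75 to 93, flared mouth to y -106, 22 mm high); end stop across the far end, face at station y 90 mm (26 mm high). Clearance to the rail is 2 mm.
- floor (a joint): Hinged hopper floor, rad: about 0 shut (rests on the latch at 0.01 to 0.03), 1.45 hanging open, -0.045 pushed up to its end stop. Only the latch holds it shut; when let go it falls open by its own weight.
- floor_hinge (a point): Fixed point on the floor's hinge axis (along the station's y, at station x 37, z 218 mm), level in y with the middle of the closing handle's grip.
- close_grip (a point): Middle of the closing handle's grip: black bar, 16 mm diameter, 62 mm long along the station's y (y 104 to 166), on a crank beside the hopper's +y wall, 80 mm from the hinge; turns with the floor. From floor_hinge: shut 51 mm in x, 61 up; open -55 in x, 58 up. Push it over to +x in its arc (3 to 8 N) to raise the floor; the latch snaps in only just past shut, so push to the end stop.
- latch (a joint): Spring latch under the floor's front edge, rad: 0 home (holds the floor), grows as the paddle is pressed, 0.6 at its end stop. It lets the floor go at about 0.15; take it to 0.3 to 0.4. It springs back by itself, and the rising floor pushes it aside.
- latch_paddle (a point): Middle of the upper face of the red paddle, 42 mm (x) by 64 (y), 8 thick, at station x -97, y 0, z 173 mm at rest; its end shows 23 mm past the lip above. Pivot along y at station x -47, z 164. Press it down 15 to 20 mm (3 to 6 N). Under the lip there is room only for a tool leaning back to the worker, 25 to 45 degrees from vertical.
- tote_mid (a point): Middle of the open blue tote, half-way up (40 mm above its underside): 156 mm (x) by 235 (y) by 80 high, walls 4 mm, 0.45 kg empty; it slides on the table. Axes along its sides; its handle is on the -y end.
- tote_handle (a point): Middle of the bar of the tote's steel bow handle: 10 mm diameter, 90 mm long along the tote's x, 58 mm above the table, 42 mm out from the end wall (37 mm free between bar and wall).
- bay (a point): Where the tote's middle belongs inside the yellow tape outline on the table (this point is at table height); axes along the outline, the tote's handle end towards -y. Flat tape: inside 220 mm (x) by 340 (y), from y -191 to 149 mm.
- housing1_mid (a point): Middle of an empty dark grey moulded pack housing, 72 x 50 x 26 mm, about 70 g. Four of them lie in the hopper, two by two, stacked two high.
- housing2_mid (a point): Middle of an empty dark grey moulded pack housing, 72 x 50 x 26 mm, about 70 g. Four of them lie in the hopper, two by two, stacked two high.
- housing3_mid (a point): Middle of an empty dark grey moulded pack housing, 72 x 50 x 26 mm, about 70 g. Four of them lie in the hopper, two by two, stacked two high.
- housing4_mid (a point): Middle of an empty dark grey moulded pack housing, 72 x 50 x 26 mm, about 70 g. Four of them lie in the hopper, two by two, stacked two high.
- tape_roll_mid (a point): Middle of a roll of masking tape lying flat, 100 mm diameter, 24 mm high. Leave alone.
- battery_pack_mid (a point): Middle of a standing finished battery pack, 56 x 78 x 112 mm, 0.6 kg. Leave alone.
- screwdriver_grip (a point): Handle of a screwdriver lying on the table, 180 mm long. Leave alone.
Things that resemble listed ones, but are neither listed nor needed, are in the scene too. Leave any turquoise look-alike of the part that bears housing3_mid alone.

How it is judged:
By the outcome, as a careful person would: the job done as asked, in the order asked, and still so for the second after the job is handed in, with the robot touching nothing.
It also fails if it takes over 72 s, if anything falls off the work surface, if the arm or the gripper's body presses on something with over 40 N, if the wrist force passes 120 N, or if a joint passes its speed limit or range.

## Working session

There is one attempt and no reset: what is moved stays moved. The work goes in short steps, Python scripts to look and compute and a tool call to move; the robot and the scene stay as the last step left them, time stands still between calls to the robot, and variables do not carry over. Pictures are saved under pics/ and viewed, at most 10 in all, crops included, and the job is handed in when it is done.

Besides the shell and the picture viewer there is one more tool, called after ">>>" as name(argument=value, ...) on one line, values as JSON. apply_moves: Moves the arm, as the interface text tells. Its arguments: {"type":"object","properties":{"steps":{"type":"array","items":{"type":"array","items":{"type":"array","items":{"type":"number"}}}}},"required":["steps"]}

```bash
mkdir -p pics; ls; python3 - <<'E'
from rig import bot
import cv2
for n in("scene","top"):
    cv2.imwrite(f"pics/{n}0.png",bot.capture(n)); m=bot.camera_model(n); print(n,m)
s=bot.read_state(); print(s)
E
```

```text
pics
scene {'intrinsics': array([[485.27942828,   0.        , 318.87811277],
       [  0.        , 485.27942828, 203.85012971],
       [  0.        ,   0.        ,   1.        ]]), 'k1': -0.08298738583114652, 'R': array([[ 0.99834362,  0.05643561, -0.01118164],
       [ 0.03003089, -0.6769533 , -0.73541307],
       [-0.04907294,  0.73385915, -0.67752682]]), 't': array([-0.57038843,  0.15923951,  1.36351588])}
top {'intrinsics': array([[379.42976815,   0.        , 318.17716758],
       [  0.        , 379.42976815, 199.72104633],
       [  0.        ,   0.        ,   1.        ]]), 'k1': 0.017555698600371032, 'R': array([[-0.01035433, -0.99940207,  0.0329892 ],
       [-0.98473278,  0.00445827, -0.17401571],
       [ 0.17376458, -0.03428736, -0.98419015]]), 't': array([0.00390587, 0.59692061, 1.09224162])}
{'time_s': 0.1, 'joint_positions': array([ 5.91584122e+01,  3.02745799e+01,  8.21477682e+01, -2.21672823e-04,
        6.76902084e+01, -1.02262587e+01]), 'qvel': array([ 0.07314633, -0.1674504 , -0.1683517 ,  0.01253144,  0.01040591,
        0.13146609]), 'tau': array([-5.09654801e-04, -4.40983951e+01, -1.77149677e+01,  6.35146047e-02,
        5.33939071e-02, -3.10357700e-05]), 'position': array([0.21969189, 0.5844422 , 0.23266648]), 'tcp_rot': array([[-9.35965714e-01,  3.52089724e-01, -1.00404921e-03],
       [ 3.52090986e-01,  9.35964255e-01, -1.68851374e-03],
       [ 3.45245836e-04, -1.93390765e-03, -9.99998070e-01]]), 'force': array([-0.37829959,  0.00983441,  0.22737422]), 'moment': array([ 0.01557203,  0.00676558, -0.03914225]), 'grasp_force': 0.0, 'opening': 1.0001535078656634}
```

View pics/scene0.png

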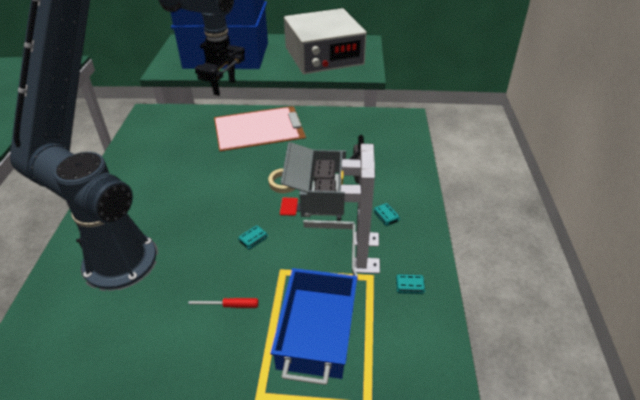

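View pics/top0.png

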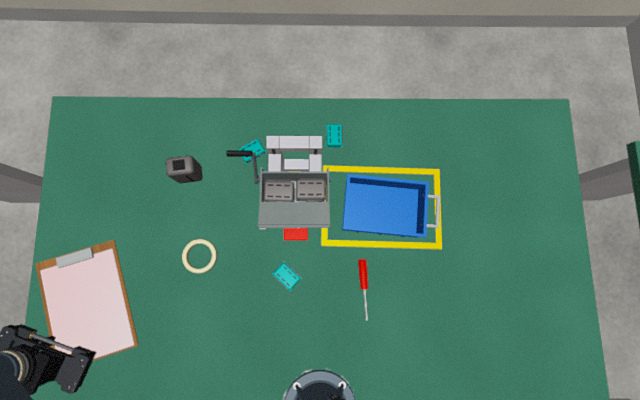

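Look-alikes: the tote is the blue one at top (387,205) on the table, not the blue bin on the back bench, scene (220,30). The housings to use are the grey ones in the hopper, top (280,190)/(312,188). The turquoise ones at (252,150), (335,135) and (287,276) are decoys. The red paddle is at top (296,233); the red screwdriver is at (363,290). I'll check these in one close crop while measuring.

```bash
cat > h.py <<'E'
import numpy as np, cv2
from rig import bot
def ray(n,p):
    m=bot.camera_model(n);K=m["intrinsics"];d=np.array([(p[0]-K[0,2])/K[0,0],(p[1]-K[1,2])/K[1,1]])
    u=d.copy()
    for _ in range(20): u=d/(1+m["k1"]*(u@u))
    return -m["R"].T@m["t"], m["R"].T@np.array([u[0],u[1],1])
def at(n,p,z):
    c,d=ray(n,p); return c+d*(z-c[2])/d[2]
def px(n,X):
    m=bot.camera_model(n);v=m["R"]@np.array(X,float)+m["t"];u=v[:2]/v[2];K=m["intrinsics"]
    return K[:2,:2]@(u*(1+m["k1"]*(u@u)))+K[:2,2]
def big(mask,k=1):
    cs=sorted(cv2.findContours(mask,cv2.RETR_EXTERNAL,cv2.CHAIN_APPROX_NONE)[0],key=cv2.contourArea)[::-1];return cs[:k]
def hsv(im,lo,hi): return cv2.inRange(cv2.cvtColor(im,cv2.COLOR_BGR2HSV),np.array(lo),np.array(hi))
E
python3 - <<'E'
from h import *
np.set_printoptions(precision=4,suppress=True)
im=cv2.imread("pics/top0.png")
def rect(c,z,n):
    P=np.float32([at("top",p[0],z)[:2] for p in c]); r=cv2.minAreaRect(P*1000); print(n,r)
y=hsv(im,(20,120,100),(35,255,255)); c=big(y,2)
rect(c[0],0,"tape outer")
h=[k for k in cv2.findContours(y,cv2.RETR_CCOMP,cv2.CHAIN_APPROX_NONE)[0]]
h=sorted(h,key=cv2.contourArea)[::-1][:3]
for k in h: rect(k,0,"tape contour")
b=hsv(im,(100,120,40),(125,255,255)); c=big(b,2); rect(c[0],0.08,"tote rim"); 
r=hsv(im,(0,150,80),(8,255,255))
for k in big(r,2): print(cv2.boundingRect(k)); rect(k,0.173,"red")
k=cv2.resize(im[120:260,220:450],None,fx=3.4,fy=3.4,interpolation=cv2.INTER_CUBIC); cv2.imwrite("pics/crop1.png",k)
E
```

```text
tape outer ((584.8870239257812, -201.64346313476562), (377.4066162109375, 257.84381103515625), 87.90892028808594)
tape contour ((584.8870239257812, -201.64346313476562), (377.4066162109375, 257.84381103515625), 87.90892028808594)
tape contour ((582.6424560546875, -374.7369689941406), (3.2045416831970215, 54.716739654541016), 86.29954528808594)
tape contour ((211.85986328125, 829.5260620117188), (3.1666722297668457, 2.7203192710876465), 7.202628135681152)
tote rim ((574.262939453125, -198.5656280517578), (247.60369873046875, 170.78402709960938), 83.90025329589844)
(284, 228, 24, 12)
red ((485.16558837890625, 64.66983795166016), (60.97145080566406, 29.118579864501953), 89.58830261230469)
(359, 259, 9, 31)
red ((378.4742431640625, -111.39790344238281), (20.954055786132812, 76.9526596069336), 88.29011535644531)
```

View pics/crop1.png

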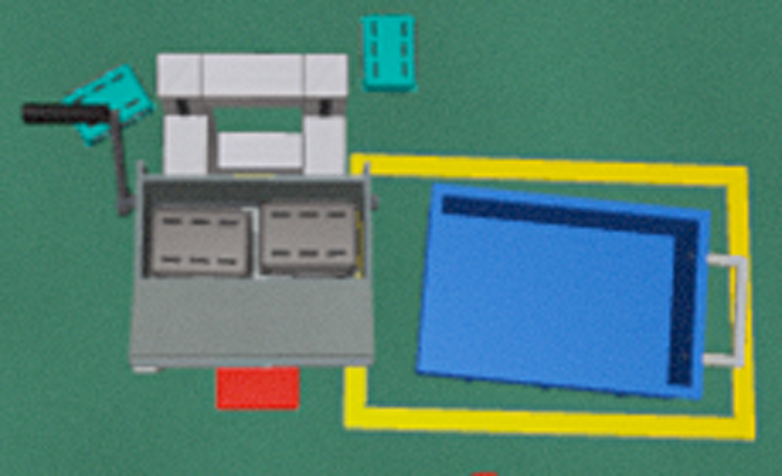

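The crop confirms the choices: tote at crop (560,290), handle bar at (740,310), paddle at (258,388), crank grip at (65,113). Next I'll get the station, tote and bay poses.

```bash
python3 - <<'E'
from h import *
np.set_printoptions(precision=4,suppress=True)
im=cv2.imread("pics/top0.png"); sc=cv2.imread("pics/scene0.png")
f=lambda cx,cy:(220+(cx+.5)/3.4-.5,120+(cy+.5)/3.4-.5)
T=lambda cx,cy,z:at("top",f(cx,cy),z)[:2]
print("cam",ray("top",(320,200))[0],ray("scene",(320,200))[0])
g=[T(157,54,.33),T(347,54,.33),T(347,98,.33),T(157,98,.33)];print("uprights",np.array(g),np.mean(g,0))
print("lip",T(132,356,.315),T(373,356,.315),T(131,368,.315),T(373,366,.315))
print("paddle end",T(217,408,.173),T(299,409,.173))
print("grip",T(22,112,.279),T(108,114,.279))
print("tote rim corners",T(433,182,.08),T(711,210,.08),T(698,399,.08),T(416,373,.08))
print("handle bar",T(742,257,.058),T(742,366,.058))
# scene tote handle & red
r=hsv(sc,(0,150,80),(8,255,255))
for k in big(r,2): print("scene red",cv2.boundingRect(k))
b=hsv(sc,(100,120,40),(125,255,255)); 
for k in big(b,2):
    print(cv2.boundingRect(k))
m=hsv(im,(20,120,100),(35,255,255)); c=big(m)[0]
P=np.float32([at("top",p[0],0)[:2] for p in c])*1000
for name,i in(("xmax",P[:,0]>695),("ymin",P[:,1]<-375)):
    v=cv2.fitLine(P[i],cv2.DIST_HUBER,0,.01,.01).ravel();print(name,v,np.degrees(np.arctan2(v[1],v[0])))
print(cv2.boxPoints(cv2.minAreaRect(P)))
k=np.vstack([cv2.resize(sc[125:275,230:420],None,fx=4,fy=4,interpolation=cv2.INTER_CUBIC)]);cv2.imwrite("pics/crop2.png",k)
E
```

```text
cam [0.3981 0.0387 1.1787] [ 0.6316 -0.8606  1.0345]
uprights [[ 0.7003  0.1296]
 [ 0.7005 -0.0007]
 [ 0.669  -0.0004]
 [ 0.669   0.1292]] [0.6847 0.0644]
lip [0.4943 0.145 ] [ 0.4932 -0.0164] [0.4863 0.1455] [ 0.4864 -0.0163]
paddle end [0.4692 0.0963] [0.4679 0.0327]
grip [0.6747 0.2309] [0.6733 0.1695]
tote rim corners [ 0.6721 -0.0865] [ 0.6462 -0.3313] [ 0.4803 -0.3098] [ 0.5042 -0.068 ]
handle bar [ 0.6081 -0.3639] [ 0.5106 -0.3575]
scene red (223, 298, 35, 10)
scene red (280, 197, 18, 18)
(271, 268, 86, 111)
(225, 0, 43, 69)
xmax [   0.0193    0.9998  709.6546 -219.4356] 88.892815
ymin [   0.9994   -0.034   579.1508 -388.1111] -1.9482889
[[ 449.1655 -385.517 ]
 [ 706.8376 -394.9252]
 [ 720.6085  -17.7699]
 [ 462.9364   -8.3617]]
```

View pics/crop2.png

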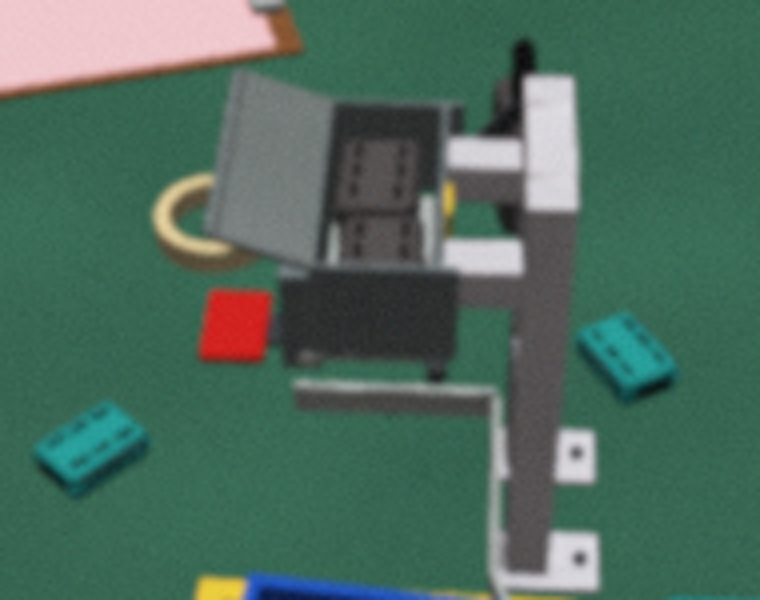

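Station origin ≈ (0.5845, 0.0645), yaw 0: the upright tops, lip and paddle agree to 3 mm, and the grip y matches. Tote mid ≈ (0.580, −0.205) with yaw −6°, and its handle bar ≈ (0.562, −0.363). Bay ≈ (0.5855, −0.181) with yaw −2°. I'll plan the approach above the handle.

```bash
cat >> h.py <<'E'
from scipy.spatial.transform import Rotation as Ro
import json,os
def tool(yaw=180,lean=0):
    """tool x at world angle yaw, z down, then leaned back to the worker (tool top to -x) about world y"""
    a=np.radians(yaw); R=np.array([[np.cos(a),-0,0],[np.sin(a),0,0],[0,0,-1]]); x=R[:,0]; z=np.array([0,0,-1.]); y=np.cross(z,x)
    return Ro.from_euler("y",-lean,degrees=True).as_matrix()@np.column_stack([x,y,z])
def start():
    if os.path.exists("cmd.json"):
        p,R=json.load(open("cmd.json")); return np.array(p),np.array(R)
    s=bot.read_state(); return np.array([.22,.585,.234]),s["tcp_rot"]
def plan(*wps):
    """wps: (pos,R); prints tool-frame rows from the commanded pose, keeps the last as commanded"""
    p0,R0=start(); last=(p0,R0)
    for p,R in wps:
        d=np.round(R0.T@(np.array(p)-p0)*100,2); w=np.round(Ro.from_matrix(R0.T@R).as_rotvec(degrees=True),1)
        q=p0+R0@d/100; Q=R0@Ro.from_rotvec(w,degrees=True).as_matrix()
        n=max(np.linalg.norm(q-last[0])/.0625,Ro.from_matrix(last[1].T@Q).magnitude()*57.3/10.7); print(*d,*w,"rows %.1f"%n); last=(q,Q)
    json.dump([last[0].tolist(),last[1].tolist()],open("cmd.json","w"))
def st():
    s=bot.read_state();print("t",s["time_s"],s["position"],"F",s["force"],"open",s["opening"],s["grasp_force"],"\n j",s["joint_positions"],"z",s["tcp_rot"][:,2])
E
python3 - <<'E'
from h import *
R=tool(174)
print(R)
plan(((.36,.42,.40),R),((.50,-.25,.40),R),((.561,-.364,.16),R))
E
```

```text
[[-0.9945219   0.10452846  0.        ]
 [ 0.10452846  0.9945219   0.        ]
 [ 0.          0.         -1.        ]]
-18.91 -10.55 -16.59 -0.1 -0.0 -14.6 rows 4.4
-55.6 -68.33 -16.49 -0.1 -0.0 -14.6 rows 11.0
-65.33 -76.8 7.53 -0.1 -0.0 -14.6 rows 4.4
```

>>> apply_moves(steps=[[[-18.91, -10.55, -16.59, 0, 0, -14.6, -0.31], [-18.91, -10.55, -16.59, 0, 0, -14.6, -0.31], [-18.91, -10.55, -16.59, 0, 0, -14.6, -0.31], [-18.91, -10.55, -16.59, 0, 0, -14.6, -0.31], [-55.6, -68.33, -16.49, 0, 0, -14.6, -0.31], [-55.6, -68.33, -16.49, 0, 0, -14.6, -0.31], [-55.6, -68.33, -16.49, 0, 0, -14.6, -0.31], [-55.6, -68.33, -16.49, 0, 0, -14.6, -0.31], [-55.6, -68.33, -16.49, 0, 0, -14.6, -0.31], [-55.6, -68.33, -16.49, 0, 0, -14.6, -0.31], [-55.6, -68.33, -16.49, 0, 0, -14.6, -0.31], [-55.6, -68.33, -16.49, 0, 0, -14.6, -0.31], [-55.6, -68.33, -16.49, 0, 0, -14.6, -0.31], [-65.33, -76.8, 7.53, 0, 0, -14.6, -0.31], [-65.33, -76.8, 7.53, 0, 0, -14.6, -0.31], [-65.33, -76.8, 7.53, 0, 0, -14.6, -0.31], [-65.33, -76.8, 7.53, 0, 0, -14.6, -0.31], [-65.33, -76.8, 7.53, 0, 0, -14.6, -0.31], [-65.33, -76.8, 7.53, 0, 0, -14.6, -0.31], [-65.33, -76.8, 7.53, 0, 0, -14.6, -0.31]]])

```text
time_s: 2.6
position: [0.5597, -0.3649, 0.1541]
tcp_rot: [[-0.994, 0.107, -0.005], [0.107, 0.994, 0.004], [0.005, 0.003, -1.0]]
force: [0.4, 1.0, 0.4]
opening: 0.347
grasp_force: 0.0
```

```bash
python3 - <<'E'
from h import *
np.set_printoptions(precision=4,suppress=True)
st()
a=bot.capture("top");b=bot.capture("scene");cv2.imwrite("pics/t1.png",a);cv2.imwrite("pics/s1.png",b)
k=np.hstack([cv2.resize(a[180:280,360:460],None,fx=4,fy=4,interpolation=cv2.INTER_CUBIC),cv2.resize(b[300:400,260:360],None,fx=4,fy=4,interpolation=cv2.INTER_CUBIC)]);cv2.imwrite("pics/c3.png",k)
E
```

```text
t 2.6 [ 0.5597 -0.3649  0.1541] F [0.3992 0.9991 0.4293] open 0.3469921761595528 0.0 
 j [ -42.658    38.743    79.1817   -0.0118   62.4225 -126.5004] z [-0.0046  0.004  -1.    ]
```

View pics/c3.png

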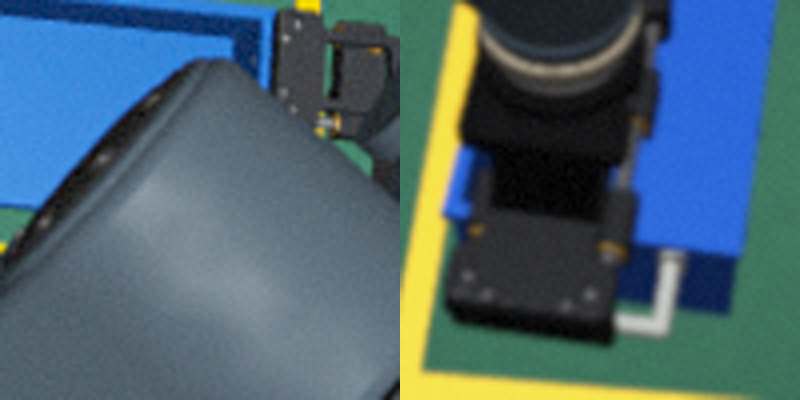

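The hand is over the handle. The scene half shows the right end of the bar at scene (327,382). I'll measure the bar from the earlier clear scene picture as a second view.

```bash
python3 - <<'E'
from h import *
np.set_printoptions(precision=4,suppress=True)
st()
sc=cv2.imread("pics/scene0.png")
g=cv2.cvtColor(sc,cv2.COLOR_BGR2HSV)
m=((g[...,1]<70)&(g[...,2]>120)).astype(np.uint8)*255; m[:350]=0;m[:,:265]=0;m[:,350:]=0
c=big(m)[0];print(cv2.boundingRect(c))
col=[(x,np.mean(np.where(m[:,x]>0)[0][np.where(m[:,x]>0)[0]>372])) for x in range(288,326,6)]
print(col)
for p in col: print(at("scene",p,.058)[:2])
x,y,w,h=cv2.boundingRect(c)
print("ends",at("scene",(x,377),.058),at("scene",(x+w,381),.058))
E
```

```text
t 2.7 [ 0.5606 -0.3633  0.1576] F [-0.1705  0.1392 -0.2699] open 0.34165887844540943 0.0 
 j [ -42.5181   38.4122   79.2381    0.0218   62.4775 -126.4891] z [-0.0014  0.0018 -1.    ]
(281, 359, 49, 25)
[(288, np.float64(376.0)), (294, np.float64(377.0)), (300, np.float64(377.5)), (306, np.float64(378.5)), (312, np.float64(379.0)), (318, np.float64(380.0)), (324, np.float64(378.0))]
[ 0.5251 -0.3546]
[ 0.5383 -0.3562]
[ 0.5514 -0.3567]
[ 0.5645 -0.3583]
[ 0.5774 -0.3588]
[ 0.5905 -0.3605]
[ 0.6031 -0.3552]
ends [ 0.5102 -0.3578  0.058 ] [ 0.6163 -0.3615  0.058 ]
```

```bash
python3 - <<'E'
from h import *
plan(((.562,-.360,.052),tool(174.5)))
E
```

```text
-0.07 0.41 10.8 -0.0 -0.0 -0.5 rows 1.7
```

>>> apply_moves(steps=[[[-0.07, 0.41, 4, 0, 0, -0.5, -0.31], [-0.07, 0.41, 8, 0, 0, -0.5, -0.31], [-0.07, 0.41, 10.8, 0, 0, -0.5, -0.31], [-0.07, 0.41, 10.8, 0, 0, -0.5, -0.31], [-0.07, 0.41, 10.8, 0, 0, -0.5, -1], [-0.07, 0.41, 10.8, 0, 0, -0.5, -1], [-0.07, 0.41, 10.8, 0, 0, -0.5, -1], [-0.07, 0.41, 10.8, 0, 0, -0.5, -1]]])

```text
time_s: 3.7
position: [0.5629, -0.3602, 0.052]
tcp_rot: [[-0.995, 0.096, 0.002], [0.096, 0.995, -0.001], [-0.002, -0.001, -1.0]]
force: [-0.3, 1.8, 6.1]
opening: 0.101
grasp_force: 30.0
```

```bash
python3 - <<'E'
from h import *
R=tool(180)
plan(((.570,-.360,.052),tool(177.5)),((.578,-.355,.052),R),((.578,-.310,.052),R))
E
```

```text
-0.79 0.07 -0.0 -0.0 -0.0 -3.0 rows 0.3
-1.54 0.65 -0.01 -0.0 -0.0 -5.5 rows 0.2
-1.11 5.13 -0.01 -0.0 -0.0 -5.5 rows 0.7
```

>>> apply_moves(steps=[[[-0.4, 0.03, 0, 0, 0, -1.5, -1], [-0.79, 0.07, 0, 0, 0, -3, -1], [-1.2, 0.3, 0, 0, 0, -4.5, -1], [-1.54, 0.65, 0, 0, 0, -5.5, -1], [-1.4, 2.5, 0, 0, 0, -5.5, -1], [-1.2, 4, 0, 0, 0, -5.5, -1], [-1.11, 5.13, 0, 0, 0, -5.5, -1], [-1.11, 5.13, 0, 0, 0, -5.5, -1]]])

```text
time_s: 4.7
position: [0.5797, -0.3098, 0.052]
tcp_rot: [[-1.0, -0.0, 0.003], [-0.0, 1.0, -0.002], [-0.003, -0.002, -1.0]]
force: [0.8, -0.1, 6.5]
opening: 0.102
grasp_force: 30.0
```

```bash
python3 - <<'E'
from h import *
np.set_printoptions(precision=4,suppress=True)
st()
a=bot.capture("top");b=bot.capture("scene");cv2.imwrite("pics/t2.png",a);cv2.imwrite("pics/s2.png",b)
k=np.vstack([cv2.resize(a[130:270,230:440],None,fx=2.5,fy=2.5,interpolation=cv2.INTER_CUBIC)[:,:500],cv2.resize(b[200:300,250:450],None,fx=2.5,fy=2.5,interpolation=cv2.INTER_CUBIC)]);cv2.imwrite("pics/c4.png",k)
E
```

```text
t 4.7 [ 0.5797 -0.3098  0.052 ] F [ 0.826  -0.1288  6.4531] open 0.10160362012211281 29.998873472213745 
 j [ -37.8561   45.5919   84.4192    0.04     49.7621 -127.9003] z [ 0.0035 -0.002  -1.    ]
```

View pics/c4.png

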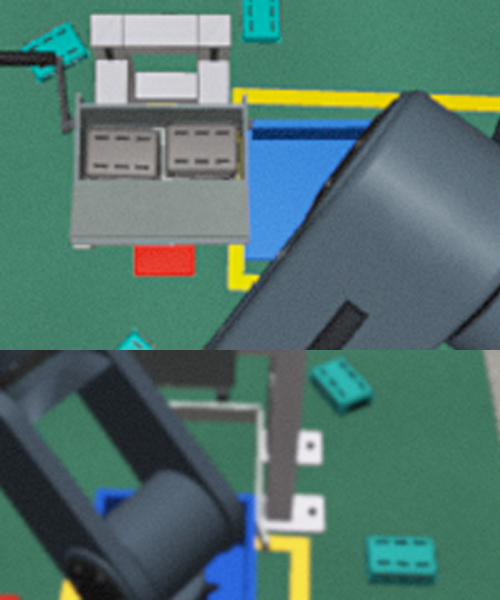

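The tote is at the mouth, and its far (+x) rim edge runs straight from top px (330,178) to (378,179). I'll measure its x and yaw, and the rail from scene0.

```bash
python3 - <<'E'
from h import *
np.set_printoptions(precision=4,suppress=True)
a=cv2.imread("pics/t2.png")
b=hsv(a,(100,120,40),(125,255,255))
P=np.float32([at("top",(x,np.where(b[:250,x]>0)[0].min()-.5),.08)[:2] for x in range(334,374)])*1000
v=cv2.fitLine(P,cv2.DIST_HUBER,0,.01,.01).ravel();print("rim +x edge: yaw",np.degrees(np.arctan2(-v[0],v[1]) if v[1]>0 else np.arctan2(v[0],-v[1])),"at",v[2:],)
# rail top inner edge, scene0 crop2 (x4 from 230,125)
for cx,cy in((491,398),(491,480),(491,560)): print("rail",at("scene",(230+cx/4-.375,125+cy/4-.375),.022))
for cx,cy in((297,382),(490,386)): print("stop",at("scene",(230+cx/4-.375,125+cy/4-.375),.026))
E
```

```text
rim +x edge: yaw -0.15533648 at [ 658.8362 -108.6768]
rail [0.6617 0.1525 0.022 ]
rail [0.6623 0.0707 0.022 ]
rail [ 0.6627 -0.0028  0.022 ]
stop [0.5181 0.1588 0.026 ]
stop [0.6608 0.161  0.026 ]
```

```bash
python3 - <<'E'
from h import *
R=tool(180)
plan(((.577,-.26,.052),R),((.577,-.128,.052),R))
E
```

```text
0.1 5.0 0.01 0.0 -0.0 -0.0 rows 0.8
0.11 18.2 0.01 0.0 -0.0 -0.0 rows 2.1
```

>>> apply_moves(steps=[[[0.05, 2.5, 0, 0, 0, 0, -1], [0.1, 5, 0, 0, 0, 0, -1], [0.1, 7.5, 0, 0, 0, 0, -1], [0.1, 10, 0, 0, 0, 0, -1], [0.1, 12.5, 0, 0, 0, 0, -1], [0.1, 15, 0, 0, 0, 0, -1], [0.1, 17, 0, 0, 0, 0, -1], [0.1, 18.2, 0, 0, 0, 0, -1], [0.1, 18.2, 0, 0, 0, 0, -1]]])

```text
time_s: 5.92
position: [0.579, -0.1272, 0.0519]
tcp_rot: [[-1.0, -0.0, 0.004], [-0.0, 1.0, -0.001], [-0.004, -0.001, -1.0]]
force: [1.2, 1.4, 8.2]
opening: 0.105
grasp_force: 30.0
```

Now creep onto the end stop, watching the force.

>>> apply_moves(steps=[[[0, 0.2, 0, 0, 0, 0, -1], [0, 0.4, 0, 0, 0, 0, -1], [0, 0.6, 0, 0, 0, 0, -1], [0, 0.6, 0, 0, 0, 0, -1]]])

```text
time_s: 6.42
position: [0.5793, -0.1238, 0.0519]
tcp_rot: [[-1.0, -0.001, 0.005], [-0.001, 1.0, -0.004], [-0.005, -0.004, -1.0]]
force: [-0.3, -6.5, 7.0]
opening: 0.105
grasp_force: 30.0
```

>>> apply_moves(steps=[[[0, 0.25, 0, 0, 0, 0, -1], [0, 0.25, 0, 0, 0, 0, -1], [0, 0.05, 0, 0, 0, 0, -1], [0, 0.0, 0, 0, 0, 0, -0.31], [0, 0.0, 0, 0, 0, 0, -0.31], [0, 0, 0, 0, 0, 0, -0.31], [0, 0, -4, 0, 0, 0, -0.31], [0, 0, -9, 0, 0, 0, -0.31], [0, 0, -14, 0, 0, 0, -1], [0, -6, -14, 0, 0, 0, -1], [0, -6, -14, 0, 0, 0, -1]]])

```text
time_s: 7.8
position: [0.5779, -0.1852, 0.191]
tcp_rot: [[-1.0, 0.004, 0.002], [0.004, 1.0, -0.002], [-0.002, -0.002, -1.0]]
force: [-0.0, 0.3, -0.6]
opening: 0.091
grasp_force: 0.0
```

```bash
python3 - <<'E'
from h import *
np.set_printoptions(precision=4,suppress=True)
st()
# commanded: previous + 0.6cm creep, -6cm y, up 14cm
p,R=start(); p=p+np.array([0,.006-.06,.14]); json.dump([p.tolist(),R.tolist()],open("cmd.json","w"));print(p)
b=bot.capture("scene");a=bot.capture("top");cv2.imwrite("pics/s3.png",b);cv2.imwrite("pics/t3.png",a)
k=np.hstack([cv2.resize(b[130:330,230:430],None,fx=2,fy=2,interpolation=cv2.INTER_CUBIC),cv2.resize(a[120:320,220:420],None,fx=2,fy=2,interpolation=cv2.INTER_CUBIC)]);cv2.imwrite("pics/c5.png",k)
E
```

```text
t 7.8 [ 0.5779 -0.1852  0.191 ] F [-0.0426  0.3005 -0.5669] open 0.09079344815304739 0.0 
 j [ -28.2835   31.612    87.3495   -0.054    60.855  -118.0472] z [ 0.0024 -0.0022 -1.    ]
[ 0.577 -0.182  0.192]
```

View pics/c5.png

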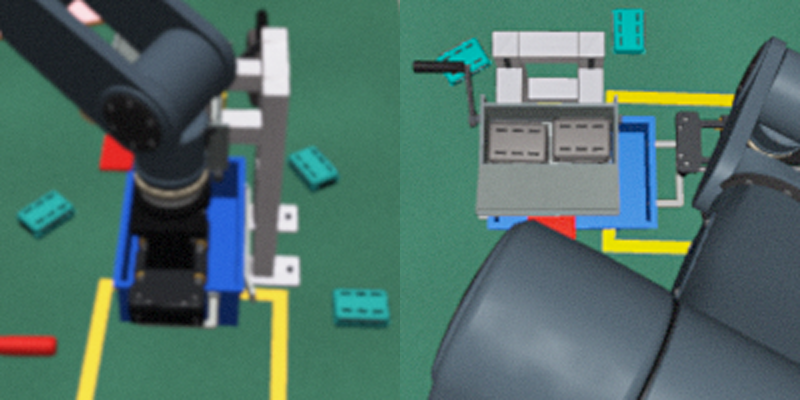

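The tote stands straight under the hopper and pressed against the stop (−6.5 N felt). Before the paddle press I'll check the tote's −y end edge and the arm's reach when leaning.

```bash
python3 - <<'E'
from h import *
np.set_printoptions(precision=4,suppress=True)
a=cv2.imread("pics/t3.png"); b=hsv(a,(100,120,40),(125,255,255)); b[:, :300]=0
P=[];
for y in range(184,228):
    w=np.where(b[y,300:365]>0)[0]
    if len(w): P.append(at("top",(300+w.max()+.5,y),.08)[:2]*1000)
P=np.float32(P); v=cv2.fitLine(P,cv2.DIST_HUBER,0,.01,.01).ravel(); v[:2]*=np.sign(v[0]); print("end edge yaw",np.degrees(np.arctan2(v[1],v[0])),v[2:])
D=np.array([[.2197,.5844,.2327,30.275,82.148],[.5606,-.3633,.1576,38.412,79.238],[.5797,-.3098,.052,45.592,84.419],[.5779,-.1852,.191,31.612,87.35]])
q2=np.radians(D[:,3]);q23=q2+np.radians(D[:,4]); r=np.sqrt(D[:,0]**2+D[:,1]**2-.111**2)
A=np.vstack([np.c_[np.sin(q2),np.sin(q23),np.ones(4),np.zeros(4)],np.c_[np.cos(q2),np.cos(q23),np.zeros(4),np.ones(4)]])
x,res,_,_=np.linalg.lstsq(A,np.r_[r,D[:,2]],rcond=None);print("L1 L2 r0 z0",x,A@x-np.r_[r,D[:,2]])
E
```

```text
end edge yaw -1.367149 [590.426  -86.0912]
L1 L2 r0 z0 [ 0.4843  0.3984 -0.0006 -0.0325] [-0.0025 -0.0055  0.0027  0.0053  0.0011  0.0045 -0.0017 -0.0039]
```

```bash
python3 - <<'E'
from h import *
R=tool(180,35); print(R)
plan(((.44,-.15,.27),R),((.434,.0645,.2525),R))
E
```

```text
[[-8.19152044e-01  1.00317193e-16  5.73576436e-01]
 [ 1.22464680e-16  1.00000000e+00  0.00000000e+00]
 [-5.73576436e-01  7.02428547e-17 -8.19152044e-01]]
13.7 3.19 -7.8 -0.0 -35.0 -0.0 rows 3.3
14.31 24.64 -6.05 -0.0 -35.0 -0.0 rows 3.4
```

>>> apply_moves(steps=[[[3.5, 0.8, -2, 0, -9, 0, -1], [7, 1.6, -4, 0, -18, 0, -1], [10.5, 2.4, -6, 0, -27, 0, -1], [13.7, 3.19, -7.8, 0, -35, 0, -1], [13.8, 8.5, -7.4, 0, -35, 0, -1], [14, 14, -7, 0, -35, 0, -1], [14.2, 19.5, -6.5, 0, -35, 0, -1], [14.31, 24.64, -6.05, 0, -35, 0, -1], [14.31, 24.64, -6.05, 0, -35, 0, -1], [14.31, 24.64, -6.05, 0, -35, 0, -1]]])

```text
time_s: 9.15
position: [0.4326, 0.0669, 0.2499]
tcp_rot: [[-0.821, -0.005, 0.571], [-0.004, 1.0, 0.003], [-0.571, 0.001, -0.821]]
force: [-0.0, -0.3, 0.0]
opening: 0.005
grasp_force: 0.0
```

```bash
python3 - <<'E'
from h import *
np.set_printoptions(precision=4,suppress=True)
st()
a=bot.capture("top");b=bot.capture("scene");cv2.imwrite("pics/t4.png",a);cv2.imwrite("pics/s4.png",b)
k=np.hstack([cv2.resize(b[130:330,230:430],None,fx=2,fy=2,interpolation=cv2.INTER_CUBIC),cv2.resize(a[120:320,220:420],None,fx=2,fy=2,interpolation=cv2.INTER_CUBIC)]);cv2.imwrite("pics/c6.png",k)
R=tool(180,35)
plan(((.4797,.0645,.193),R),((.478,.0645,.187-.012),R),((.478,.0645,.187-.024),R))
E
```

```text
t 9.15 [0.4326 0.0669 0.2499] F [-0.0366 -0.3314  0.0291] open 0.00483045075943888 0.0 
 j [ -10.0346    6.8015  130.909    37.0333    9.8372 -135.0962] z [ 0.5714  0.0034 -0.8206]
-0.33 0.0 7.5 -0.0 -0.0 -0.0 rows 1.2
0.84 0.0 8.88 -0.0 -0.0 -0.0 rows 0.3
1.52 0.0 9.86 -0.0 -0.0 -0.0 rows 0.2
```

View pics/c6.png

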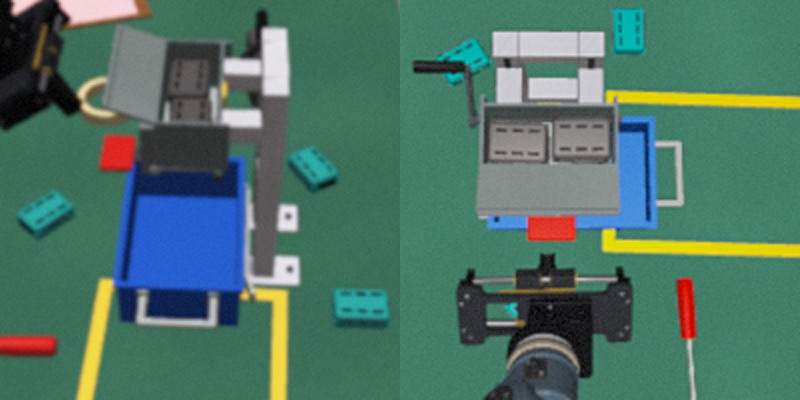

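The scene half shows the tote square under the hopper at crop (180,250) and the paddle clear at (118,153). The top half shows the closed fingertips at crop (547,262), in line with the paddle at (552,228). Pressing in stages.

>>> apply_moves(steps=[[[-0.1, 0, 4, 0, 0, 0, -1], [-0.33, 0, 7.5, 0, 0, 0, -1], [0.2, 0, 8.2, 0, 0, 0, -1], [0.84, 0, 8.88, 0, 0, 0, -1], [0.84, 0, 8.88, 0, 0, 0, -1]]])

```text
time_s: 9.88
position: [0.4858, 0.0704, 0.1965]
tcp_rot: [[-0.838, 0.006, 0.546], [0.0, 1.0, -0.01], [-0.546, -0.008, -0.838]]
force: [-0.5, -0.2, -0.0]
opening: 0.005
grasp_force: 0.0
```

>>> apply_moves(steps=[[[0, 0, 0, 0, 0, 0, -1], [0, 0, 0, 0, 0, 0, -1]]])

```text
time_s: 10.12
position: [0.4865, 0.0705, 0.197]
tcp_rot: [[-0.837, 0.006, 0.547], [0.001, 1.0, -0.01], [-0.547, -0.008, -0.837]]
force: [-0.1, 0.6, 0.3]
opening: 0.005
grasp_force: 0.0
```

```bash
python3 - <<'E'
from h import *
np.set_printoptions(precision=4,suppress=True)
st(); print(bot.read_state()["tcp_rot"],bot.read_state()["qvel"])
E
```

```text
t 10.125 [0.4865 0.0705 0.197 ] F [-0.0674  0.5899  0.2528] open 0.005456830222714407 0.0 
 j [  -6.7021   18.6454  127.0479   68.0115    3.324  -163.5401] z [ 0.5473 -0.0102 -0.8369]
[[-0.8369  0.0063  0.5473]
 [ 0.0009  0.9999 -0.0102]
 [-0.5473 -0.008  -0.8369]] [ 0.1015  0.3416 -0.1596  0.0468 -0.1475  0.171 ]
```

```bash
python3 - <<'E'
from h import *
from scipy.optimize import least_squares
np.set_printoptions(precision=4,suppress=True)
D=[((.2197,.5844,.2327),(0,0,-1),59.158,30.275,82.148),((.5606,-.3633,.1576),(0,0,-1),-42.518,38.412,79.238),((.5797,-.3098,.052),(0,0,-1),-37.856,45.592,84.419),((.5779,-.1852,.191),(0,0,-1),-28.28,31.612,87.35),
((.4326,.0669,.2499),(.5714,.0034,-.8206),-10.0346,6.80,130.909),((.4865,.0705,.197),(.5473,-.0102,-.8369),-6.702,18.645,127.048)]
def res(p):
    L1,L2,h,d,b,r0=p;o=[]
    for P,z,j1,j2,j3 in D:
        W=np.array(P)-d*np.array(z);a=np.radians(j1);r=W[0]*np.cos(a)+W[1]*np.sin(a);q2,q=np.radians(j2),np.radians(j2+j3)
        o+=[r-(r0+L1*np.sin(q2)+L2*np.sin(q)+b*np.cos(q)),W[2]-(h+L1*np.cos(q2)+L2*np.cos(q)-b*np.sin(q))]
    return o
s=least_squares(res,[.48,.4,.2,.22,0,0]);p=s.x;print(p,np.abs(s.fun).max())
L1,L2,h,d,b,r0=p
for lean in(25,28,35,42,45):
  for P in((.43,.0645,.26),(.48,.0645,.19),(.478,.0645,.16)):
    az=np.radians(-7);l=np.radians(lean);z=np.array([np.sin(l)*np.cos(az),np.sin(l)*np.sin(az),-np.cos(l)])
    W=np.array(P)-d*z;r=np.sqrt(W[0]**2+W[1]**2-.111**2)-r0;j1=np.degrees(np.arctan2(W[1],W[0])-np.arcsin(.111/np.hypot(W[0],W[1])))
    f=lambda q:[L1*np.sin(q[0])+L2*np.sin(q[0]+q[1])+b*np.cos(q[0]+q[1])-r,h+L1*np.cos(q[0])+L2*np.cos(q[0]+q[1])-b*np.sin(q[0]+q[1])-W[2]]
    q=np.degrees(least_squares(f,[.3,2.2]).x);print(lean,P,"j1 %.0f"%j1,q,"j5",180-lean-q.sum())
E
```

```text
[0.5882 0.3886 0.2674 0.2916 0.1114 0.0014] 0.0008732119252483628
25 (0.43, 0.0645, 0.26) j1 -6 [  5.8912 122.3956] j5 26.71319348546362
25 (0.48, 0.0645, 0.19) j1 -5 [ 18.5252 122.0243] j5 14.450508286605611
25 (0.478, 0.0645, 0.16) j1 -5 [ 22.6056 124.1841] j5 8.21038910385164
28 (0.43, 0.0645, 0.26) j1 -6 [  5.5686 124.491 ] j5 21.940357505805196
28 (0.48, 0.0645, 0.19) j1 -5 [ 18.701  124.1794] j5 9.119537892920988
28 (0.478, 0.0645, 0.16) j1 -5 [ 23.0492 126.35  ] j5 2.600807643424048
35 (0.43, 0.0645, 0.26) j1 -6 [  5.5994 129.5126] j5 9.888025244770716
35 (0.48, 0.0645, 0.19) j1 -5 [ 20.067  129.2493] j5 -4.31628095963049
35 (0.478, 0.0645, 0.16) j1 -5 [ 25.1742 131.4308] j5 -11.605076530515987
42 (0.43, 0.0645, 0.26) j1 -6 [  7.0988 134.7492] j5 -3.8479571862402224
42 (0.48, 0.0645, 0.19) j1 -5 [ 23.1287 134.3623] j5 -19.490925028580733
42 (0.478, 0.0645, 0.16) j1 -5 [ 29.2224 136.5288] j5 -27.751187199335448
45 (0.43, 0.0645, 0.26) j1 -6 [  8.3501 137.076 ] j5 -10.426064631950538
45 (0.48, 0.0645, 0.19) j1 -5 [ 25.094  136.5615] j5 -26.65551333447354
45 (0.478, 0.0645, 0.16) j1 -5 [ 31.69   138.7106] j5 -35.400599491455694
```

Near the wrist singularity, joint 6 ran into its limit. My fitted arm model (under 1 mm residual) shows that a lean of 25° in the arm's own plane stays clear of it. I'll back off and re-approach that way.

```bash
python3 - <<'E'
from h import *
s=bot.read_state(); json.dump([s["position"].tolist(),s["tcp_rot"].tolist()],open("cmd.json","w"))
R=Ro.from_euler("z",-5.5,degrees=True).as_matrix()@tool(180,25)
plan(((.435,.066,.26),s["tcp_rot"]),((.432,.0645,.262),R))
E
```

```text
0.86 -0.54 -8.08 0.0 0.0 0.0 rows 1.3
1.0 -0.69 -8.41 2.1 8.2 4.7 rows 0.9
```

>>> apply_moves(steps=[[[0.4, -0.3, -4, 0, 0, 0, -1], [0.86, -0.54, -8.08, 0.5, 2, 1.2, -1], [1, -0.69, -8.41, 1.1, 4.1, 2.4, -1], [1, -0.69, -8.41, 2.1, 8.2, 4.7, -1], [1, -0.69, -8.41, 2.1, 8.2, 4.7, -1], [1, -0.69, -8.41, 2.1, 8.2, 4.7, -1], [1, -0.69, -8.41, 2.1, 8.2, 4.7, -1], [1, -0.69, -8.41, 2.1, 8.2, 4.7, -1]]])

```text
time_s: 11.12
position: [0.4318, 0.0647, 0.2607]
tcp_rot: [[-0.903, 0.096, 0.418], [0.087, 0.995, -0.04], [-0.42, 0.001, -0.907]]
force: [-0.2, 0.5, -0.5]
opening: 0.002
grasp_force: 0.0
```

```bash
python3 - <<'E'
from h import *
np.set_printoptions(precision=4,suppress=True)
st()
R=Ro.from_euler("z",-5.5,degrees=True).as_matrix()@tool(180,25)
plan(((.480,.0645,.193),R),((.480,.0645,.165),R))
E
```

```text
t 11.125 [0.4318 0.0647 0.2607] F [-0.2305  0.4692 -0.521 ] open 0.0023563387012930886 0.0 
 j [ -6.5307   5.8385 122.2139   1.0251  27.1043 -91.8401] z [ 0.4184 -0.0397 -0.9074]
-1.41 0.46 8.27 -0.0 0.0 0.0 rows 1.3
-0.23 0.46 10.81 -0.0 0.0 0.0 rows 0.4
```

Good configuration (j4≈1, j5≈27). I'll press down slowly, then lift away.

>>> apply_moves(steps=[[[-0.7, 0.23, 4, 0, 0, 0, -1], [-1.41, 0.46, 8.27, 0, 0, 0, -1], [-1.2, 0.46, 8.7, 0, 0, 0, -1], [-0.9, 0.46, 9.35, 0, 0, 0, -1], [-0.6, 0.46, 10, 0, 0, 0, -1], [-0.4, 0.46, 10.4, 0, 0, 0, -1]]])

```text
time_s: 11.88
position: [0.4794, 0.0647, 0.1692]
tcp_rot: [[-0.902, 0.096, 0.42], [0.087, 0.995, -0.04], [-0.422, 0.0, -0.907]]
force: [0.9, -0.4, 2.9]
opening: 0.006
grasp_force: 1.2
```

```bash
python3 - <<'E'
from h import *
np.set_printoptions(precision=4,suppress=True)
st()
b=bot.capture("top");g=b[165:232,255:335];cv2.imwrite("pics/t5.png",b)
h=cv2.imread("pics/t4.png")[165:232,255:335]; print("hopper change",cv2.absdiff(g,h)[:30].mean())
E
```

```text
t 11.875 [0.4794 0.0647 0.1692] F [ 0.8697 -0.4431  2.9273] open 0.005782388247153819 1.2222212126653176 
 j [ -5.613   21.3294 123.4554   0.3246  10.2519 -90.4133] z [ 0.4201 -0.0403 -0.9066]
hopper change 12.402083333333334
```

>>> apply_moves(steps=[[[0.17, 0, 0.36, 0, 0, 0, -1], [0.17, 0, 0.36, 0, 0, 0, -1], [0.17, 0, 0.36, 0, 0, 0, -1], [0.17, 0, 0.36, 0, 0, 0, -1]]])

```text
time_s: 12.42
position: [0.4797, 0.0647, 0.1647]
tcp_rot: [[-0.903, 0.096, 0.419], [0.087, 0.995, -0.04], [-0.421, 0.0, -0.907]]
force: [0.5, 0.0, 3.7]
opening: 0.002
grasp_force: 1.4
```

```bash
cat >> h.py <<'E'
def grip(a):
    """dark grip bar seen in top picture: mean gray along the bar for trial floor angles"""
    g=cv2.cvtColor(a,cv2.COLOR_BGR2GRAY);out=[]
    for th in np.arange(-.06,1.56,.02):
        # shut offset (51,61) rotates towards (-55,58) at 1.45
        c,s=np.cos(th),np.sin(th);x,z=.051*c-.061*s,.051*s+.061*c
        v=[g[int(round(q[1])),int(round(q[0]))] for q in (px("top",(.6215+x,y,.218+z)) for y in np.linspace(.18,.222,9))]
        out.append((np.mean(v),th))
    return min(out)
def dark(a,box,th=70):
    x0,y0,x1,y1=box;g=cv2.cvtColor(a,cv2.COLOR_BGR2GRAY)[y0:y1,x0:x1];return g.mean()
E
python3 - <<'E'
from h import *
np.set_printoptions(precision=4,suppress=True)
st()
for n in("t4","t5"): print(n,grip(cv2.imread(f"pics/{n}.png")))
a=bot.capture("top");s=bot.capture("scene");cv2.imwrite("pics/t6.png",a);cv2.imwrite("pics/s6.png",s);print(grip(a))
E
```

```text
t 12.425 [0.4797 0.0647 0.1647] F [0.5161 0.0177 3.7428] open 0.00174283103238592 1.3749694165570503 
 j [ -5.6126  21.9786 123.6355   0.3367   9.4971 -90.4315] z [ 0.4189 -0.0402 -0.9071]
t4 (np.float64(24.555555555555557), np.float64(0.10000000000000003))
t5 (np.float64(38.666666666666664), np.float64(1.1800000000000002))
(np.float64(30.555555555555557), np.float64(1.3600000000000003))
```

The floor is open: the crank bar has moved over and reads about 1.4 rad. I'll retreat and go round to the −x side of the crank grip, tool down and turned 90° so the body clears the hopper.

```bash
python3 - <<'E'
from h import *
np.set_printoptions(precision=4,suppress=True)
a=cv2.imread("pics/top0.png");print("battery top",at("top",(181,163),.112),"roll",at("top",(199,256),.024))
R=Ro.from_euler("z",-5.5,degrees=True).as_matrix()@tool(180,25)
plan(((.432,.0645,.262),R),((.44,.10,.42),tool(140,8)),((.50,.205,.42),tool(90)),((.50,.205,.268),tool(90)))
E
```

```text
battery top [0.695  0.3935 0.112 ] roll [0.4334 0.3552 0.024 ]
0.23 -0.46 -10.81 -0.0 0.0 0.0 rows 1.7
-6.86 3.15 -24.94 4.4 16.7 34.4 rows 3.6
-11.36 14.17 -22.84 18.4 20.3 83.1 rows 4.7
-4.94 14.17 -9.06 18.4 20.3 83.1 rows 2.4
```

>>> apply_moves(steps=[[[0.1, -0.2, -5, 0, 0, 0, -1], [0.23, -0.46, -10.81, 0, 0, 0, -1], [-2, 0.7, -15, 1, 4, 8, -1], [-4.5, 2, -20, 2.5, 10, 20, -1], [-6.86, 3.15, -24.94, 4.4, 16.7, 34.4, -1], [-8, 6, -24.4, 8, 17.6, 46, -1], [-9, 9, -23.9, 11.5, 18.5, 58, -1], [-10.2, 11.5, -23.4, 15, 19.4, 70, -1], [-11.36, 14.17, -22.84, 18.4, 20.3, 83.1, -1], [-11.36, 14.17, -22.84, 18.4, 20.3, 83.1, -1], [-11.36, 14.17, -22.84, 18.4, 20.3, 83.1, -1]]])

```text
time_s: 13.9
position: [0.4998, 0.2052, 0.4182]
tcp_rot: [[0.003, 1.0, -0.006], [1.0, -0.003, 0.0], [0.0, -0.006, -1.0]]
force: [0.4, 0.1, -0.1]
opening: 0.004
grasp_force: 0.0
```

```bash
python3 - <<'E'
from h import *
np.set_printoptions(precision=4,suppress=True)
st()
a=bot.capture("top");s=bot.capture("scene");cv2.imwrite("pics/t7.png",a);cv2.imwrite("pics/s7.png",s)
print(grip(a))
k=np.hstack([cv2.resize(s[130:330,250:430],None,fx=2.2,fy=2.2,interpolation=cv2.INTER_CUBIC),cv2.resize(a[110:310,210:390],None,fx=2.2,fy=2.2,interpolation=cv2.INTER_CUBIC)]);cv2.imwrite("pics/c7.png",k)
E
```

```text
t 13.9 [0.4998 0.2052 0.4182] F [ 0.3659  0.1005 -0.0974] open 0.004425058384729172 0.0 
 j [10.4184 14.1977 78.3746  0.0813 87.7594 10.6152] z [-0.006   0.0003 -1.    ]
(np.float64(43.44444444444444), np.float64(1.4800000000000002))
```

View pics/c7.png

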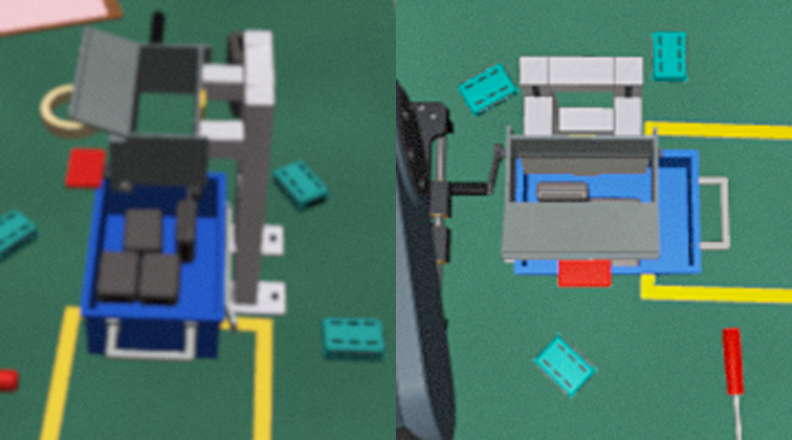

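The scene half shows all four grey housings in the tote: crop (143,230), (120,275), (160,275), and one on edge at (186,228). The top half shows the hopper empty with the crank bar thrown over at crop (470,188). Lowering beside the bar and pushing to +x.

```bash
python3 - <<'E'
from h import *
R=tool(90)
json.dump([[.50,.205,.42],R.tolist()],open("cmd.json","w"))
plan(((.50,.205,.268),R),((.54,.205,.268),R),((.60,.205,.268),R),((.645,.205,.268),R))
E
```

```text
0.0 0.0 15.2 0.0 0.0 0.0 rows 2.4
0.0 4.0 15.2 0.0 0.0 0.0 rows 0.6
0.0 10.0 15.2 0.0 0.0 0.0 rows 1.0
0.0 14.5 15.2 0.0 0.0 0.0 rows 0.7
```

>>> apply_moves(steps=[[[0, 0, 5, 0, 0, 0, -1], [0, 0, 10, 0, 0, 0, -1], [0, 0, 15.2, 0, 0, 0, -1], [0, 0, 15.2, 0, 0, 0, -1], [0, 2, 15.2, 0, 0, 0, -1], [0, 4, 15.2, 0, 0, 0, -1], [0, 5.5, 15.2, 0, 0, 0, -1], [0, 7, 15.2, 0, 0, 0, -1], [0, 8, 15.2, 0, 0, 0, -1], [0, 8, 15.2, 0, 0, 0, -1]]])

```text
time_s: 15.25
position: [0.581, 0.2051, 0.2684]
tcp_rot: [[0.001, 1.0, 0.0], [1.0, -0.001, 0.001], [0.001, 0.0, -1.0]]
force: [-2.4, -0.2, 0.4]
opening: 0.007
grasp_force: 0.8
```

>>> apply_moves(steps=[[[0, 1.5, 0, 0, 0, 0, -1], [0, 3, 0, 0, 0, 0, -1], [0, 4.5, 0, 0, 0, 0, -1], [0, 5.5, 0, 0, 0, 0, -1], [0, 6.3, 0, 0, 0, 0, -1], [0, 6.8, 0, 0, 0, 0, -1], [0, 6.8, 0, 0, 0, 0, -1]]])

```text
time_s: 16.12
position: [0.646, 0.2047, 0.2655]
tcp_rot: [[0.001, 1.0, -0.009], [1.0, -0.001, -0.0], [-0.0, -0.009, -1.0]]
force: [-3.4, -0.3, -1.4]
opening: 0.009
grasp_force: 2.2
```

>>> apply_moves(steps=[[[0, 0.3, 0, 0, 0, 0, -1], [0, 0.6, 0, 0, 0, 0, -1], [0, 0.8, 0, 0, 0, 0, -1], [0, 0.8, 0, 0, 0, 0, -1]]])

```text
time_s: 16.62
position: [0.6556, 0.2049, 0.267]
tcp_rot: [[0.001, 1.0, -0.003], [1.0, -0.001, 0.001], [0.001, -0.003, -1.0]]
force: [-4.1, 0.9, -2.2]
opening: 0.009
grasp_force: 1.9
```

>>> apply_moves(steps=[[[0, 0.3, 0, 0, 0, 0, -1], [0, 0.5, 0, 0, 0, 0, -1], [0, 0.7, 0, 0, 0, 0, -1], [0, 0.7, 0, 0, 0, 0, -1]]])

```text
time_s: 17.12
position: [0.6599, 0.205, 0.2676]
tcp_rot: [[0.0, 1.0, -0.009], [1.0, -0.0, 0.0], [0.0, -0.009, -1.0]]
force: [-10.7, -0.9, 2.7]
opening: 0.011
grasp_force: 5.7
```

>>> apply_moves(steps=[[[0, 0.3, 0, 0, 0, 0, -1], [0, 0.3, 0, 0, 0, 0, -1], [0, -0.5, 0, 0, 0, 0, -1], [0, -1.5, 0, 0, 0, 0, -1], [0, -3, 0, 0, 0, 0, -1], [0, -3, 0, 0, 0, 0, -1], [0, -6, 0, 0, 0, 0, -1], [0, -10, 0, 0, 0, 0, -1], [0, -14, 0, 0, 0, 0, -1], [0, -14, -5, 0, 0, 0, -1], [0, -14, -10, 0, 0, 0, -1], [0, -14, -16, 0, 0, 0, -1], [0, -14, -16, 0, 0, 0, -1]]])

```text
time_s: 18.75
position: [0.5272, 0.2055, 0.4345]
tcp_rot: [[0.001, 1.0, 0.015], [1.0, -0.001, 0.004], [0.004, 0.015, -1.0]]
force: [0.3, -0.0, 0.2]
opening: 0.011
grasp_force: 0.0
```

```bash
python3 - <<'E'
from h import *
np.set_printoptions(precision=4,suppress=True)
st()
a=bot.capture("top");s=bot.capture("scene");cv2.imwrite("pics/t8.png",a);cv2.imwrite("pics/s8.png",s)
print(grip(a),grip(cv2.imread("pics/top0.png")))
b=cv2.imread("pics/top0.png")
g=lambda n:cv2.cvtColor(n,cv2.COLOR_BGR2GRAY)
print("bar zone px",px("top",(.672,.2,.279)),"diff to start",cv2.absdiff(g(a),g(b))[148:160,228:256].mean(),"open pic diff",cv2.absdiff(g(cv2.imread("pics/t7.png")),g(b))[148:160,228:256].mean())
print("hopper inside colour now (BGR)",a[180:200,268:326].reshape(-1,3).mean(0),"open",cv2.imread("pics/t7.png")[180:200,268:326].reshape(-1,3).mean(0))
json.dump([[.523,.205,.428],tool(90).tolist()],open("cmd.json","w"))
E
```

```text
t 18.75 [0.5272 0.2055 0.4345] F [ 0.3207 -0.0348  0.2209] open 0.010782931689167332 0.0 
 j [ 9.9467 15.5765 74.0623  0.0621 89.4851 10.0037] z [ 0.0149  0.0037 -0.9999]
(np.float64(30.11111111111111), np.float64(0.08000000000000002)) (np.float64(21.333333333333332), np.float64(0.08000000000000002))
bar zone px [238.8494 153.6635] diff to start 10.625 open pic diff 42.101190476190474
hopper inside colour now (BGR) [182.5431 182.6216 177.9026] open [149.1879 118.8009  91.2138]
```

Shut and latched: the bar is back at its starting reading, the hopper shows its pale floor, and the hand is clear. Re-measuring the handle before regrasping it.

```bash
python3 - <<'E'
from h import *
np.set_printoptions(precision=4,suppress=True)
for n in("t7","t8"):
    a=cv2.imread(f"pics/{n}.png");g=cv2.cvtColor(a,cv2.COLOR_BGR2HSV)
    m=((g[...,1]<60)&(g[...,2]>130)).astype(np.uint8)*255; m[:180]=0;m[235:]=0;m[:,:352]=0;m[:,375:]=0
    c=big(m)
    print(n,cv2.boundingRect(c[0]) if c else None)
    P=np.float32([at("top",(np.where(m[y])[0].mean(),y),.058)[:2]*1000 for y in range(196,219) if m[y].any()])
    v=cv2.fitLine(P,cv2.DIST_HUBER,0,.01,.01).ravel();v[:2]*=np.sign(v[0]);print("bar yaw",np.degrees(np.arctan2(v[1],v[0])),v[2:])
plan(((.56,.0,.43),tool(140)),((.577,-.122,.25),tool(180)),((.577,-.122,.052),tool(180)))
E
```

```text
t7 (352, 190, 10, 34)
bar yaw 1.746863 [ 579.9471 -122.8972]
t8 (352, 190, 10, 34)
bar yaw 1.8150074 [ 573.0864 -123.0471]
-20.5 3.7 -0.2 0.0 0.0 -50.0 rows 4.7
-32.7 5.4 17.8 0.0 0.0 -90.0 rows 3.7
-32.7 5.4 37.6 0.0 0.0 -90.0 rows 3.2
```

>>> apply_moves(steps=[[[-5, 1, 0, 0, 0, -11, -0.31], [-10, 2, 0, 0, 0, -22, -0.31], [-15, 3, 0, 0, 0, -33, -0.31], [-20.5, 3.7, 0, 0, 0, -45, -0.31], [-25, 4.4, 0, 0, 0, -56, -0.31], [-30, 5.1, 0, 0, 0, -67, -0.31], [-32.7, 5.4, 0, 0, 0, -78, -0.31], [-32.7, 5.4, 2, 0, 0, -90, -0.31], [-32.7, 5.4, 8, 0, 0, -90, -0.31], [-32.7, 5.4, 14, 0, 0, -90, -0.31], [-32.7, 5.4, 20, 0, 0, -90, -0.31], [-32.7, 5.4, 26, 0, 0, -90, -0.31], [-32.7, 5.4, 26, 0, 0, -90, -0.31], [-32.7, 5.4, 26, 0, 0, -90, -0.31]]])

```text
time_s: 20.6
position: [0.5777, -0.1223, 0.1682]
tcp_rot: [[-1.0, 0.001, 0.0], [0.001, 1.0, 0.0], [-0.0, 0.0, -1.0]]
force: [0.3, -0.5, 0.4]
opening: 0.347
grasp_force: 0.0
```

>>> apply_moves(steps=[[[0, -0.1, 4, 0, 0, 0, -0.31], [0, -0.1, 8, 0, 0, 0, -0.31], [0, -0.1, 11.6, 0, 0, 0, -0.31], [0, -0.1, 11.6, 0, 0, 0, -0.31], [0, -0.1, 11.6, 0, 0, 0, -1], [0, -0.1, 11.6, 0, 0, 0, -1], [0, -0.1, 11.6, 0, 0, 0, -1], [0, -0.1, 11.6, 0, 0, 0, -1]]])

```text
time_s: 21.6
position: [0.5777, -0.1237, 0.0532]
tcp_rot: [[-1.0, 0.0, 0.002], [0.0, 1.0, -0.001], [-0.002, -0.001, -1.0]]
force: [-1.2, -2.2, 7.1]
opening: 0.1
grasp_force: 30.0
```

```bash
python3 - <<'E'
from h import *
np.set_printoptions(precision=4,suppress=True)
st()
# bay from clear tape edges (no tote on it): t8 picture
a=cv2.imread("pics/t8.png");y=hsv(a,(20,120,100),(35,255,255))
def line(pts,n):
    P=np.float32([at("top",p,0)[:2]*1000 for p in pts]);v=cv2.fitLine(P,cv2.DIST_HUBER,0,.01,.01).ravel();print(n,np.degrees(np.arctan2(v[1],v[0])),v[2:]);return v
top=[];bot_=[]
for x in range(365,436):
    w=np.where(y[155:182,x])[0]
    if len(w): top.append((x,155+w.mean()))
for x in range(370,436):
    w=np.where(y[230:256,x])[0]
    if len(w): bot_.append((x,230+w.mean()))
rt=[]
for r in range(178,240):
    w=np.where(y[r,425:450])[0]
    if len(w): rt.append((425+w.mean(),r))
lf=[]
for r in range(231,242):
    w=np.where(y[r,318:332])[0]
    if len(w): lf.append((318+w.mean(),r))
v1=line(top,"x+ side");v2=line(bot_,"x- side");v3=line(rt,"y- side");v4=line(lf,"y+ side")
def inter(a,b): return np.linalg.solve(np.c_[a[:2],-b[:2]],b[2:]-a[2:])[0]*a[:2]+a[2:]
print(inter(v1,v3),inter(v2,v3)); 
E
```

```text
t 21.6 [ 0.5777 -0.1237  0.0532] F [-1.1864 -2.1654  7.1355] open 0.09973241279424627 30.001229345798492 
 j [ -22.9054   42.0518   94.6024   -0.0345   43.2258 -112.8541] z [ 0.0018 -0.0012 -1.    ]
x+ side 88.10482 [ 701.6171 -261.922 ]
x- side 87.871056 [ 463.7213 -262.65  ]
y- side -1.7175891 [ 577.7025 -380.4578]
y+ side 21.269793 [485.6906 -21.1649]
[ 697.5759 -384.0524] [ 459.4737 -376.9125]
```

Bay ≈ (0.585, −0.180) at yaw −1.95°, confirmed by tape-line spacing of 238 mm (239 expected). Gripped on the handle again, drawing the tote out.

```bash
python3 - <<'E'
from h import *
json.dump([[.577,-.123,.052],tool(180).tolist()],open("cmd.json","w"))
plan(((.577,-.30,.052),tool(180)),((.5795,-.3395,.052),tool(178.05)))
E
```

```text
-0.0 -17.7 0.0 0.0 0.0 0.0 rows 2.8
-0.25 -21.65 0.0 0.0 0.0 1.9 rows 0.6
```

>>> apply_moves(steps=[[[0, -1, 0, 0, 0, 0, -1], [0, -3, 0, 0, 0, 0, -1], [0, -5, 0, 0, 0, 0, -1], [0, -7, 0, 0, 0, 0, -1], [0, -9, 0, 0, 0, 0, -1], [0, -11, 0, 0, 0, 0, -1], [0, -13, 0, 0, 0, 0, -1], [0, -15, 0, 0, 0, 0, -1], [0, -17, 0, 0, 0, 0, -1], [0, -18.5, 0, 0, 0, 0.5, -1], [-0.1, -20, 0, 0, 0, 1.2, -1], [-0.25, -21.2, 0, 0, 0, 1.95, -1], [-0.25, -21.65, 0, 0, 0, 1.95, -1], [-0.25, -21.65, 0, 0, 0, 1.95, -1], [-0.25, -21.65, 0, 0, 0, 1.95, -1]]])

```text
time_s: 23.48
position: [0.5791, -0.3372, 0.0532]
tcp_rot: [[-0.999, 0.035, -0.001], [0.035, 0.999, 0.004], [0.001, 0.004, -1.0]]
force: [-1.3, 5.1, 10.3]
opening: 0.104
grasp_force: 30.0
```

```bash
cat >> h.py <<'E'
def toteedge(a,x0,x1,ym=250):
    b=hsv(a,(100,120,40),(125,255,255))
    P=np.float32([at("top",(x,np.where(b[150:ym,x]>0)[0].min()+149.5),.08)[:2] for x in range(x0,x1) if (b[150:ym,x]>0).any()])*1000
    v=cv2.fitLine(P,cv2.DIST_HUBER,0,.01,.01).ravel(); v[:2]*=np.sign(v[1]); return np.degrees(np.arctan2(-v[0],v[1])),v[2:]
E
python3 - <<'E'
from h import *
np.set_printoptions(precision=4,suppress=True)
st();a=bot.capture("top");cv2.imwrite("pics/t9.png",a);print(toteedge(a,350,385))
E
```

```text
t 23.475 [ 0.5791 -0.3372  0.0532] F [-1.2559  5.1284 10.3212] open 0.10444687963642497 30.00313103199005 
 j [ -39.8022   46.3366   82.0122    0.164    51.846  -127.8879] z [-0.0012  0.0039 -1.    ]
(np.float32(-2.5667963), array([ 666.2504, -146.4846], dtype=float32))
```

```bash
python3 - <<'E'
from h import *
plan(((.5795,-.3395,.25),tool(178.05)),((.56,-.30,.42),tool(180)),((.43,.06,.42),tool(180)))
E
```

```text
-0.0 0.0 -19.8 0.0 0.0 0.0 rows 3.2
2.08 3.88 -36.8 0.0 0.0 -1.9 rows 2.8
16.27 39.43 -36.8 0.0 0.0 -1.9 rows 6.1
```

>>> apply_moves(steps=[[[0, 0.1, 0, 0, 0, 0, -0.31], [0, 0.1, 0, 0, 0, 0, -0.31], [0, 0.1, 0, 0, 0, 0, -0.31], [0, 0.1, 0, 0, 0, 0, -0.31], [0, 0.1, -3, 0, 0, 0, -0.31], [0, 0.1, -8, 0, 0, 0, -0.31], [0, 0.1, -14, 0, 0, 0, -0.31], [0, 0.1, -20, 0, 0, 0, -0.31], [0.8, 1.5, -26, 0, 0, 0, -0.31], [1.8, 3.9, -32, 0, 0, 0, -0.31], [2.1, 4, -36.8, 0, 0, 0, -0.31], [4, 9, -36.8, 0, 0, 0, -0.31], [6, 14, -36.8, 0, 0, 0, -0.31], [8, 20, -36.8, 0, 0, 0, -0.31], [10, 26, -36.8, 0, 0, 0, -0.31], [12, 32, -36.8, 0, 0, 0, -0.31], [13.5, 40, -36.8, 0, 0, 0, -0.31], [13.5, 40, -36.8, 0, 0, 0, -0.31], [13.5, 40, -36.8, 0, 0, 0, -0.31], [13.5, 40, -36.8, 0, 0, 0, -0.31]]])

```text
time_s: 26.02
position: [0.4587, 0.064, 0.4196]
tcp_rot: [[-0.999, 0.035, -0.001], [0.035, 0.999, 0.0], [0.001, 0.0, -1.0]]
force: [0.6, 0.1, 0.3]
opening: 0.344
grasp_force: 0.0
```

```bash
python3 - <<'E'
from h import *
np.set_printoptions(precision=4,suppress=True)
st();a=bot.capture("top");s=bot.capture("scene");cv2.imwrite("pics/t10.png",a);cv2.imwrite("pics/s10.png",s)
print("grip",grip(a));print("tote edge",toteedge(a,355,415))
cv2.imwrite("pics/final.png",np.hstack([cv2.resize(a[100:350,180:460],None,fx=1.4,fy=1.4,interpolation=cv2.INTER_CUBIC),cv2.resize(s[130:380,220:500],None,fx=1.4,fy=1.4,interpolation=cv2.INTER_CUBIC)]))
E
```

```text
t 26.025 [0.4587 0.064  0.4196] F [0.5778 0.0755 0.3259] open 0.3441202291575741 0.0 
 j [ -5.9221   6.6783  87.7769   0.0051  85.6287 -93.8905] z [-0.0014  0.0002 -1.    ]
grip (np.float64(23.555555555555557), np.float64(0.10000000000000003))
tote edge (np.float32(-2.3442957), array([ 665.7097, -173.3932], dtype=float32))
```

View pics/final.png

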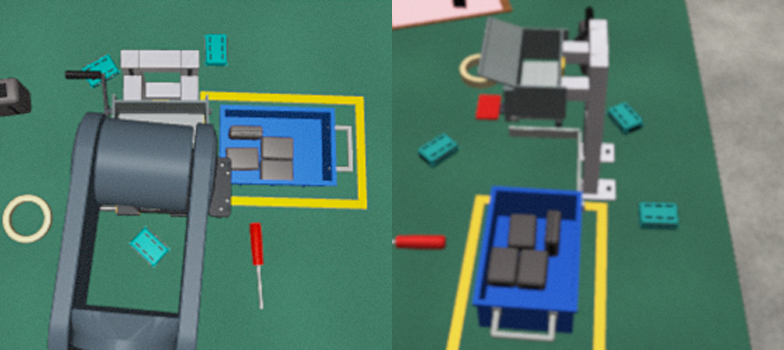

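The final view shows the tote square inside the tape (top crop (278,147), yaw −2.3° against −1.95° for the tape, about 2 mm off centre), with all four housings in it. The floor is shut, the bystander objects are in place and the hand is free. Handing in.

```bash
python3 -c "
from rig import bot
print(bot.hand_in())"
```

```text
the job is handed in; nothing more can be done
None
```

The job is done and handed in after about 26 s of robot time: the tote went home, all four housings dropped into it, the floor was latched shut again, and the full tote stands squarely inside the tape with the tape roll, battery pack and screwdriver untouched.

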